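Find the thread hand of a socket's dust cap and hold the cap lifted off

TASK

I want to plug a microphone into the desk socket with the square foot, so take off its black dust cap. The cap has a part-turn thread and nobody remembers whether it is right- or left-handed: find out which way it gives, turn it until it is free (straight pulling will not do it), lift it out, and finish while still holding the cap level and still in the gripper, about 10 cm above where it sat. Leave the cap of the socket with the round foot, the bottle, the roll of tape and the microphone where they are.

Things in the scene. Friction and masses are not known exactly. Their poses are not given: they have to be found in the camera images.
- cap: The dust cap to take off: coated metal, about 180 g. A disc 54 mm across, 9 mm thick, with an upright metal grip bar across its top, 46 mm long, 14 mm thick, 30 mm high. Underneath, a 17 mm thick stem with two lugs (37 mm tip to tip, along x) goes 24 mm down into the socket. Origin: centre of the disc's underside, on the socket's rim. x along the bar, y across its 14 mm thickness, z up.
- cap_grip (a point): Point on the cap's axis in the middle of the grip bar, 28 mm above the disc's underside; the bar spans 19 mm below to 11 mm above it. The bar can be gripped from above across its thickness. The cap has about 1 to 1.5 mm of play sideways and 2 mm in height. It must rise 24 mm to leave the socket.
- socket: The socket under the cap: a steel post 52 mm across and 50 mm high on a SQUARE foot plate (80 mm, 5 mm thick), fixed on a grey panel 170 x 320 x 12 mm on the desk. Origin: centre of the foot's underside, 12 mm above the desk, z up. The cap starts with its x axis within 0.08 rad of the socket's x axis; it lifts free once turned to 1.0 to 1.4 rad from it, in the loosening direction.
- socket_rim (a point): Centre of that socket's rim, 62 mm above the desk. A steel ledge inside holds the cap's lugs down. From its start the cap turns only 0.05 to 0.25 rad in the tightening direction to a hard stop; in the loosening direction it turns easily, without rising, to a stop at about 1.35 rad. Which direction loosens, clockwise or not, differs from run to run and cannot be seen.
- other_cap: An identical dust cap on the other socket, the one with a ROUND foot plate (80 mm across), 180 mm away on the same panel; not to be touched. Same axes.
- bottle: Bystander: closed water bottle, 60 mm across, 190 mm high, standing on the desk beside the panel. Origin: centre of its underside.
- tape: Bystander: roll of tape lying flat beyond the panel, 90 mm across, 20 mm high. Origin: centre of its underside.
- mic: Bystander: handheld microphone, about 190 mm long and up to 48 mm high, lying along its x axis beside the panel. Origin: under its middle, on the desk.
Mind the look-alikes: they are no part of the job. What is shaped like the cap but purple is not meant.

How it is judged:
By the outcome, as a careful person would: the job done as asked, in the order asked, and still so for the second after the job is handed in, while the arm keeps its last pose, push and grip.
It also fails if it takes over 45 s, if anything falls off the work surface, if the arm or the gripper's body presses on something with over 40 N, if the wrist force passes 120 N, or if a joint passes its speed limit or range.

ROBOT

A 6-joint arm with a two-finger parallel gripper is mounted at the origin on the work surface. World frame = base frame: x ahead of the robot, y to its left, z up, the work surface at z = 0. Lengths are in mm, angles in degrees, forces in N, time in s.
With the tool pointing down it reaches from about 350 to 850 mm from the base axis. Payload 8.1 kg.
Tool frame: the origin (TCP) lies on the centre line of the jaws, within the pads' length; the fingertips stand 11 mm ahead of it and the grasp point (between the pads) lies 8 mm behind it; z points along the fingers, y is the direction in which the jaws open and shut (so a half turn about z gives the same grasp; the last joint's range is limited). The gripper opens to 85 mm and grips with 20 to 120 N. Pads are 22 mm wide; open, the fingers measure 114 mm over their backs; the gripper's body (76 mm by 85 mm) begins 54 mm behind the grasp point. The pads swing forward as they close: fully open they stand 13 mm farther back than shut.
Start: joints at [66.841, 7.471, 85.268, -0, 87.261, -4.893], TCP at [188.035, 569.779, 242.292] pointing down, gripper open.
Joint ranges: [-169.43, 169.43], [-51.17, 129.36], [1.28, 143.12], [-76.62, 256.62], [0, 156.53], [-152.29, 152.29]. Speed limits (degrees/s): [136.94, 136.94, 159.86, 180, 180, 180].

INTERFACE

Orientations are given as [roll, pitch, yaw] about the fixed x, y, z axes, in that order (R = Rz(yaw) Ry(pitch) Rx(roll)).
In Python, from bench import telemetry, viewer, r gives the robot as it stands.
- The arm moves only by the shell command python3 -m inch 'ROWS' [FORCE]. ROWS is JSON, a list of rows, each a list of 3 entries, a list of its own where there are three numbers: the shift along the tool's x, y, z in cm, then the turn, a rotation vector about the tool's x, y, z in rad, then the opening, from 0 (shut) to 1 (fully open). A call has 1 to 20 rows; each row is the pose to reach, as a shift and turn from the pose commanded when the call began, along the tool's axes at that moment; what a row does not reach only later rows make up. A row lasts 1/10 s, in which the tool goes at most 50 mm and 8.59 degrees, less where a joint would pass 70% of its speed; a pose out of reach is approached as far as the arm can. A call with a gripper value outside its range is refused whole. The fingers move at their own pace and stop on an object; FORCE is the grip in N (left out, the last holds). Time passes only in rows, so rows that repeat a pose let the fingers close. It gives the time, the measured TCP pose, the force and the opening at its end, in the units of the state.
- telemetry.sense(): the state, without advancing time (a new reading comes with each control period).
- viewer.snapshot(name): name is "side" or "top" or "wrist"; returns the picture (384x512x3 uint8, red, green, blue); there is no depth.
- viewer.camera_model(name): a dict with "fx", "fy", "cx", "cy" (pixels), "cam_to_world" (4x4, takes a point from camera to world coordinates); the wrist camera has in their place "mount" (4x4, takes a point from camera to tool coordinates, whose origin is the TCP and whose axes are the flange's). Camera axes: x right, y down, z forward; pixel columns grow to the right and rows downward; lengths in mm; the calibration is good to about 2 mm. A picture is of the moment at which its call begins: read the wrist's pose just before it. camera_model takes no time and is no camera call.
- r.hand_in(): hands the job in, once; it reports no verdict.
The state is a dict: "time": time; "joint_pos": joint angles; "qd": joint speeds; "joint_efforts": joint torques, N m; "tool_pos": TCP position; "tcp_rot": TCP orientation; "ft_force": force on the tool from outside, world axes, zero at the start; "wrist_torque": the same for the moment, N m; "finger_gap": finger opening in mm.
Only numpy, scipy, OpenCV 4.12 (cv2) and the standard library are available. Lean on these libraries where they do the work, as an engineer would, in place of code of your own. Each camera call takes 0.05 s, during which the arm holds its last target.

## Working session

There is one attempt and no reset: what is moved stays moved. The work goes in short steps, Python scripts to look and compute and a shell command to move; the robot and the scene stay as the last step left them, time stands still between calls to the robot, and variables do not carry over. Pictures are saved under pics/ and viewed, and the job is handed in when it is done.

```bash
mkdir -p pics; ls; python3 - <<'E'
from bench import telemetry, viewer, r
import cv2
print(telemetry.sense())
for n in ["side","top","wrist"]:
    m=viewer.camera_model(n); print(n,m)
    cv2.imwrite(f"pics/{n}0.png",viewer.snapshot(n)[:,:,::-1])
E
```

```text
pics
{'time': 0.0, 'joint_pos': array([ 6.68406538e+01,  7.51479191e+00,  8.53288751e+01, -7.41548669e-04,
        8.72610826e+01, -4.89293768e+00]), 'qd': array([-0.01745071,  0.02251014, -0.03816438,  0.09482136,  0.02239921,
        0.00961578]), 'joint_efforts': array([-1.99151182e-03, -5.69406009e+01, -5.00541580e+01, -2.73680489e-04,
        1.51780603e-02, -1.84620848e-05]), 'tool_pos': array([187.83711856, 569.28938507, 241.25157687]), 'tcp_rot': array([-1.79895569e+02, -8.19658437e-03,  1.61733620e+02]), 'ft_force': array([ 0.13464835,  0.00224115, -0.75371017]), 'wrist_torque': array([-0.05187929, -0.06788267, -0.01363725]), 'finger_gap': 85.53579069546129}
side {'fx': 402.14370854890655, 'fy': 402.14370854890655, 'cx': 252.98459147551557, 'cy': 188.941679941097, 'cam_to_world': array([[ 9.66246781e-01, -1.88905294e-01,  1.75162636e-01,
         4.19112848e+02],
       [-2.57563785e-01, -6.94396147e-01,  6.71918810e-01,
        -6.10738415e+02],
       [-5.29676111e-03, -6.94354939e-01, -7.19613204e-01,
         8.13884150e+02],
       [ 0.00000000e+00,  0.00000000e+00,  0.
[... 267 characters left out ...]
733e-01,  2.01664210e-02, -2.02406150e-02,
         6.77136837e+01],
       [ 1.67758899e-02, -1.59202263e-01, -9.87103444e-01,
         1.27039752e+03],
       [ 0.00000000e+00,  0.00000000e+00,  0.00000000e+00,
         1.00000000e+00]])}
wrist {'fx': 286.5782453091643, 'fy': 286.5782453091643, 'cx': 255.41815695241397, 'cy': 190.57908911969827, 'mount': array([[-9.90288397e-04, -9.47091677e-01, -3.20961642e-01,
         8.35535231e+01],
       [ 9.99999269e-01, -1.16050869e-03,  3.39045014e-04,
        -1.49517949e+00],
       [-6.93585484e-04, -3.20961071e-01,  9.47092134e-01,
        -1.32023019e+02],
       [ 0.00000000e+00,  0.00000000e+00,  0.00000000e+00,
         1.00000000e+00]])}
```

View pics/top0.png

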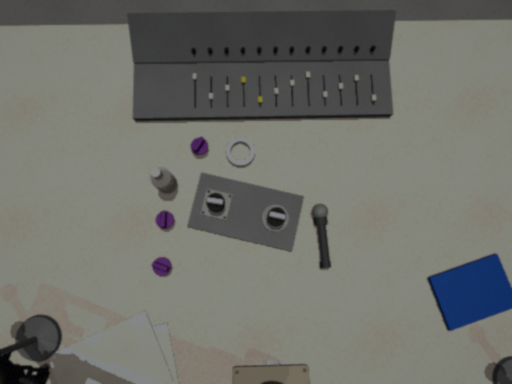

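View pics/side0.png

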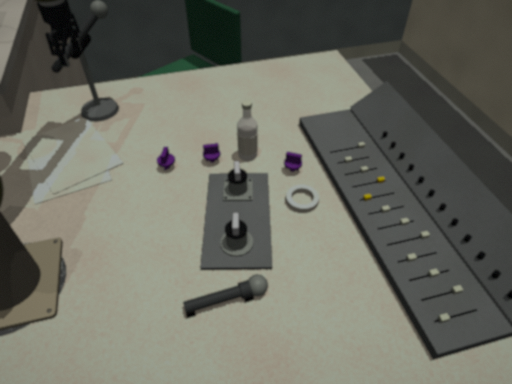

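View pics/wrist0.png

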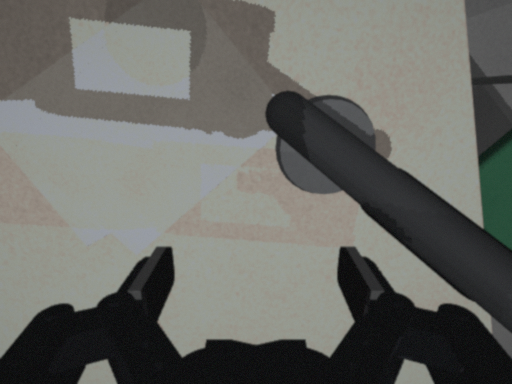

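Both pictures show the panel. On top, a black cap sits on the square foot at about (216,203) and one on the round foot at about (277,217). Purple look-alikes are at (200,146), (165,220) and (162,266).

```bash
python3 - <<'E'
import cv2
t=cv2.imread('pics/top0.png')[165:255,180:310]; s=cv2.imread('pics/side0.png')[145:265,180:300]
cv2.imwrite('pics/tc.png',cv2.resize(t,None,fx=6,fy=6,interpolation=cv2.INTER_CUBIC))
cv2.imwrite('pics/sc.png',cv2.resize(s,None,fx=5,fy=5,interpolation=cv2.INTER_CUBIC))
E
```

```text
(no output)
```

View pics/tc.png

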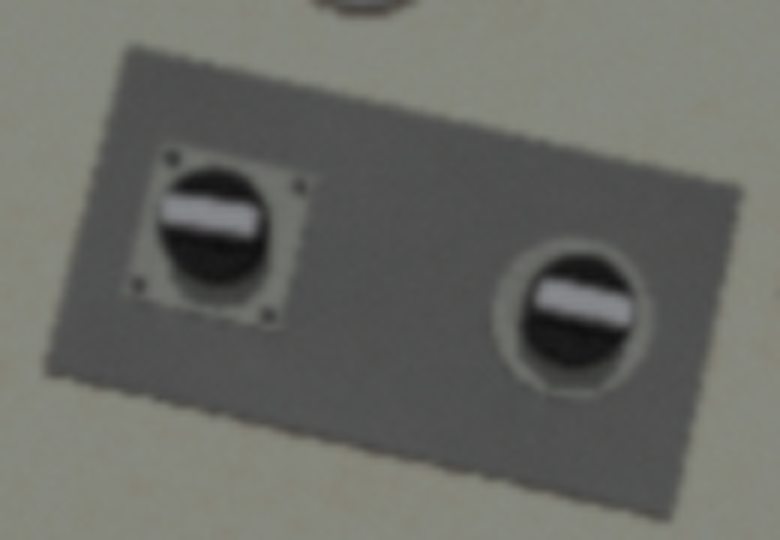

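View pics/sc.png

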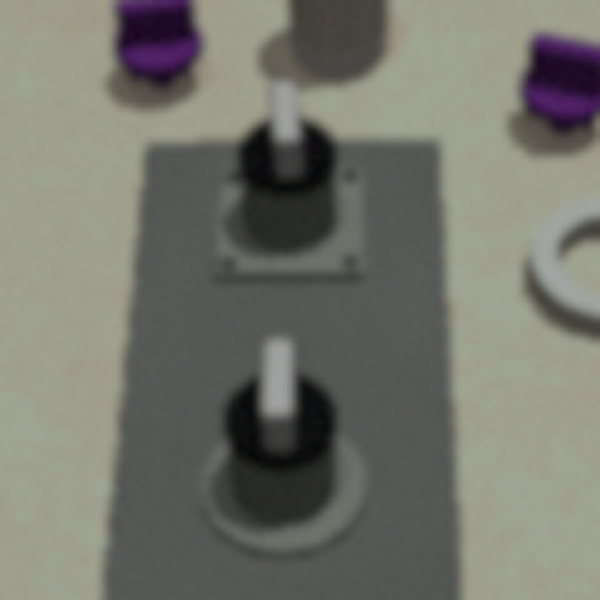

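The choice is clear in the crop. The cap on the square plate with bolt holes has its bar top centred at about (215,201) in the top view, and its bar is light metal. The other cap sits on a round plate. Next I'll work out positions.

```bash
cat > h.py <<'E'
import numpy as np
from bench import telemetry, viewer, r
from scipy.spatial.transform import Rotation as Ro
def ray(m,T,px,z):
    d=np.array([(px[0]-m['cx'])/m['fx'],(px[1]-m['cy'])/m['fy'],1.]); d=T[:3,:3]@d; o=T[:3,3]
    return o+d*(z-o[2])/d[2]
def proj(m,T,p):
    c=np.linalg.inv(T)@np.append(p,1); return np.array([c[0]/c[2]*m['fx']+m['cx'],c[1]/c[2]*m['fy']+m['cy']])
def wristT():
    s=telemetry.sense(); T=np.eye(4); T[:3,:3]=Ro.from_euler('xyz',s['tcp_rot'],degrees=True).as_matrix(); T[:3,3]=s['tool_pos']
    return T, T@viewer.camera_model('wrist')['mount']
E
python3 - <<'E'
from h import *
m=viewer.camera_model('top');T=m['cam_to_world']
f=lambda p:((p[0]+.5)/6-.5+180,(p[1]+.5)/6-.5+165)
def q(P,z,n):
    W=np.array([ray(m,T,f(p),z) for p in P]); print(n,W.round(0)[:,:2].tolist(),W.mean(0).round(1))
q([(165,193),(260,210),(255,238),(160,222)],101,'bartop')
q([(215,225)],71,'disc')
q([(160,143),(320,175),(280,330),(122,298)],17,'foot')
q([(540,277),(632,295),(628,325),(535,308)],101,'other')
q([(495,318),(650,318),(572,238),(572,400)],17,'ofoot')
q([(130,45),(743,187),(672,522),(45,375)],12,'panel')
m=viewer.camera_model('side');T=m['cam_to_world']
g=lambda p:((p[0]+.5)/5-.5+180,(p[1]+.5)/5-.5+145)
f=g
q([(272,82),(297,82),(304,138),(275,138)],101,'bartop')
q([(286,158)],71,'disc')
f=lambda p:p
q([(247,105)],190,'bottletop')
T_=viewer.camera_model('top');m=T_;T=m['cam_to_world']
q([(162,172)],190,'bottletop'); q([(40,338)],10,'stand')
q([(40,338)],200,'stand')
E
```

```text
bartop [[582.0, 166.0], [573.0, 122.0], [560.0, 125.0], [569.0, 169.0]] [571.2 145.4 101. ]
disc [[571.0, 145.0]] [570.8 145.   71. ]
foot [[620.0, 176.0], [602.0, 96.0], [525.0, 117.0], [542.0, 195.0]] [572.4 145.8  17. ]
other [[539.0, -7.0], [530.0, -50.0], [516.0, -47.0], [525.0, -5.0]] [527.6 -27.3 101. ]
ofoot [[529.0, 10.0], [527.0, -67.0], [568.0, -29.0], [487.0, -27.0]] [527.6 -28.2  17. ]
panel [[671.0, 191.0], [592.0, -117.0], [426.0, -74.0], [506.0, 234.0]] [548.9  58.3  12. ]
bartop [[571.0, 167.0], [583.0, 164.0], [577.0, 121.0], [562.0, 125.0]] [573.3 144.2 101. ]
disc [[571.0, 139.0]] [570.7 139.5  71. ]
bottletop [[637.0, 280.0]] [636.5 280.4 190. ]
bottletop [[637.0, 275.0]] [636.8 275.3 190. ]
stand [[200.0, 650.0]] [200.3 650.1  10. ]
stand [[232.0, 562.0]] [232.2 562.3 200. ]
```

```bash
python3 -m inch '[[[-2,-1,0],[0,0,0.05],1],[[-5,-3,0],[0,0,0.15],1],[[-9,-5,0],[0,0,0.27],1],[[-13,-7.5,0],[0,0,0.39],1],[[-17,-10,0],[0,0,0.51],1],[[-21,-12,0],[0,0,0.63],1],[[-25,-14.3,0],[0,0,0.75],1],[[-29,-16.5,0],[0,0,0.87],1],[[-33,-18.8,0],[0,0,0.99],1],[[-37,-21,0],[0,0,1.11],1],[[-41,-23.3,0],[0,0,1.22],1],[[-45,-25.6,0],[0,0,1.33],1],[[-48,-27.3,0],[0,0,1.41],1],[[-49.7,-28.3,0],[0,0,1.454],1],[[-49.7,-28.3,0],[0,0,1.454],1],[[-49.7,-28.3,0],[0,0,1.454],1],[[-49.7,-28.3,0],[0,0,1.454],1]]'
python3 - <<'E'
from h import *
import cv2
s=telemetry.sense();print(s['time'],s['tool_pos'],s['tcp_rot'],s['joint_pos'])
cv2.imwrite("pics/wrist1.png",viewer.snapshot('wrist')[:,:,::-1])
E
```

```text
time: 1.85
tool_pos: [570.5, 146.5, 242.2]
tcp_rot: [-180.0, -0.0, 78.6]
ft_force: [-0.2, -0.7, -0.9]
finger_gap: 85.6
1.85 [570.49761086 146.47550789 242.18532671] [-1.79962362e+02 -1.23537680e-02  7.85581205e+01] [9.39781380e+00 5.80647926e+00 8.70728541e+01 2.49663133e-02
 8.71514478e+01 2.08384418e+01]
```

View pics/wrist1.png

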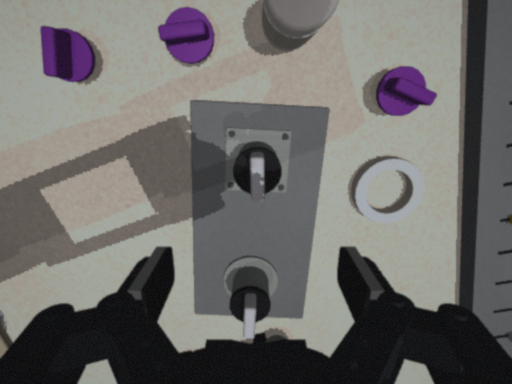

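The wrist view shows the square-foot cap at about (257,175), with its bar running vertically between the jaws. I'll measure it in a close crop.

```bash
python3 - <<'E'
import cv2
t=cv2.imread('pics/wrist1.png')[120:210,210:310]
cv2.imwrite('pics/w1c.png',cv2.resize(t,None,fx=6,fy=6,interpolation=cv2.INTER_CUBIC))
E
```

```text
(no output)
```

View pics/w1c.png

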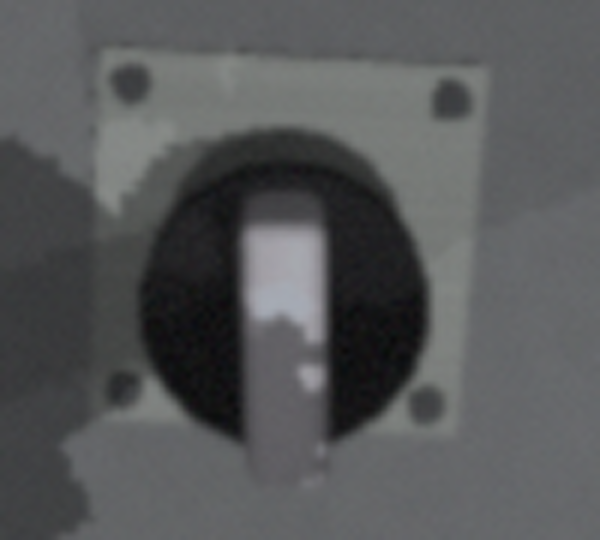

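```bash
python3 - <<'E'
from h import *
Tt,Tc=wristT(); m=viewer.camera_model('wrist')
f=lambda p:((p[0]+.5)/6-.5+210,(p[1]+.5)/6-.5+120)
for n,P,z in [('bar',[(242,224),(327,224),(328,487),(246,487)],101),('disc',[(138,305),(430,305),(285,163),(285,452)],71),('foot',[(97,48),(490,66),(460,437),(80,418)],17)]:
    W=np.array([ray(m,Tc,f(p),z) for p in P]); L=np.array([np.linalg.inv(Tt)@np.append(w,1) for w in W])[:,:3]
    print(n,W.mean(0).round(1),'tool',L.round(1).tolist(),L.mean(0).round(1))
E
```

```text
bar [571.3 147.1 101. ] tool [[23.3, -6.4, 141.3], [23.3, 7.3, 141.3], [-22.1, 7.9, 141.3], [-22.1, -6.1, 141.3]] [  0.6   0.7 141.3]
disc [571.4 147.8  71. ] tool [[2.0, -26.0, 171.3], [1.9, 27.1, 171.3], [27.9, 0.7, 171.3], [-26.4, 0.7, 171.3]] [  1.3   0.6 171.3]
foot [570.8 146.7  17. ] tool [[42.0, -37.4, 225.3], [38.3, 43.0, 225.3], [-42.1, 39.5, 225.3], [-37.6, -43.9, 225.3]] [1.000e-01 3.000e-01 2.253e+02]
```

```bash
python3 -m inch '[[[0.06,0.06,2],[0,0,0],1],[[0.06,0.06,5],[0,0,0],1],[[0.06,0.06,8],[0,0,0],1],[[0.06,0.06,11],[0,0,0],1],[[0.06,0.06,13],[0,0,0],1],[[0.06,0.06,14.5],[0,0,0],1],[[0.06,0.06,15.2],[0,0,0],1],[[0.06,0.06,15.6],[0,0,0],1],[[0.06,0.06,15.6],[0,0,0],1],[[0.06,0.06,15.6],[0,0,0],1]]'
python3 - <<'E'
from h import *
import cv2
s=telemetry.sense();print(s['time'],s['tool_pos'],s['tcp_rot'],s['ft_force'],s['wrist_torque'])
a=viewer.snapshot('wrist')[:,:,::-1];b=viewer.snapshot('side')[:,:,::-1]
b=cv2.resize(b[100:250,160:340],None,fx=3,fy=3)
cv2.imwrite("pics/w2.png",a);cv2.imwrite("pics/s2.png",b)
E
```

```text
time: 2.9
tool_pos: [572.8, 146.0, 87.5]
tcp_rot: [179.9, -0.0, 78.4]
ft_force: [0.1, -0.2, 0.2]
finger_gap: 85.7
2.9 [572.83755235 145.95235584  87.54574385] [ 1.79895840e+02 -4.02130214e-02  7.84338691e+01] [ 0.05961542 -0.18513875  0.20162507] [-0.02071696 -0.02381837  0.01829287]
```

View pics/w2.png

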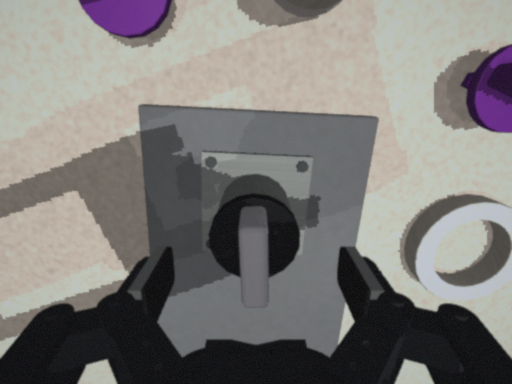

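View pics/s2.png

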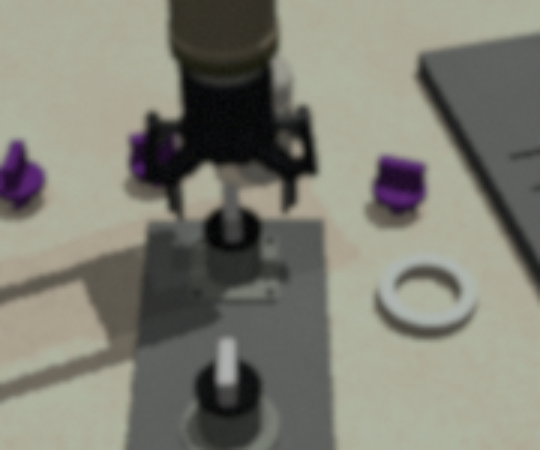

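The open jaws straddle the bar: fingers at columns 160 and 350, bar at about (255,255). I'll check the centring numerically.

```bash
python3 - <<'E'
from h import *
Tt,Tc=wristT(); m=viewer.camera_model('wrist')
for n,P,z in [('bar',[(239.5,207),(267.5,207),(269.5,306),(243,306)],101),('disc',[(209,237),(299,237)],71)]:
    W=np.array([ray(m,Tc,p,z) for p in P]); L=np.array([np.linalg.inv(Tt)@np.append(w,1) for w in W])[:,:3]
    print(n,W.mean(0).round(1),'tool',L.round(1).tolist(),L.mean(0).round(1))
E
```

```text
bar [572.8 152.5 101. ] tool [[33.5, -8.2, -13.5], [33.4, 4.3, -13.4], [-20.4, 5.9, -13.5], [-20.4, -7.5, -13.5]] [  6.5  -1.4 -13.5]
disc [571.5 148.9  71. ] tool [[2.7, -28.0, 16.5], [2.6, 24.1, 16.6]] [ 2.7 -2.  16.5]
```

```bash
python3 -m inch '[[[0.1,-0.14,0.1],[0,0,0],1],[[0.1,-0.14,0.1],[0,0,0],0.6],[[0.1,-0.14,0.1],[0,0,0],0.3],[[0.1,-0.14,0.1],[0,0,0],0.1],[[0.1,-0.14,0.1],[0,0,0],0],[[0.1,-0.14,0.1],[0,0,0],0],[[0.1,-0.14,0.1],[0,0,0],0],[[0.1,-0.14,0.1],[0,0,0],0],[[0.1,-0.14,0.1],[0,0,0],0],[[0.1,-0.14,0.1],[0,0,0],0],[[0.1,-0.14,0.1],[0,0,0],0],[[0.1,-0.14,0.1],[0,0,0],0]]' 60
python3 - <<'E'
from h import *
import cv2
s=telemetry.sense();print(s)
a=viewer.snapshot('wrist')[:,:,::-1]
cv2.imwrite("pics/w3.png",a)
E
```

```text
time: 4.2
tool_pos: [571.0, 147.0, 85.5]
tcp_rot: [180.0, -0.0, 78.4]
ft_force: [0.1, 0.1, 2.4]
finger_gap: 13.2
{'time': 4.2, 'joint_pos': array([ 9.45514207e+00,  1.31504298e+01,  9.58274014e+01, -1.90526951e-03,
        7.09956598e+01,  2.10321361e+01]), 'qd': array([ 0.06431265, -0.00494507,  0.08887181, -0.03329562, -0.03128247,
       -0.01407031]), 'joint_efforts': array([ 2.01638206e-01, -5.62344217e+01, -4.42755497e+01,  9.91338235e-02,
        1.74133619e-01, -8.96251859e-04]), 'tool_pos': array([571.03474891, 146.99279116,  85.50214831]), 'tcp_rot': array([ 1.79974610e+02, -7.83216341e-03,  7.84236278e+01]), 'ft_force': array([0.05850247, 0.13287087, 2.39238959]), 'wrist_torque': array([-0.07982911, -0.12037606,  0.02444193]), 'finger_gap': 13.220927010572627}
```

View pics/w3.png

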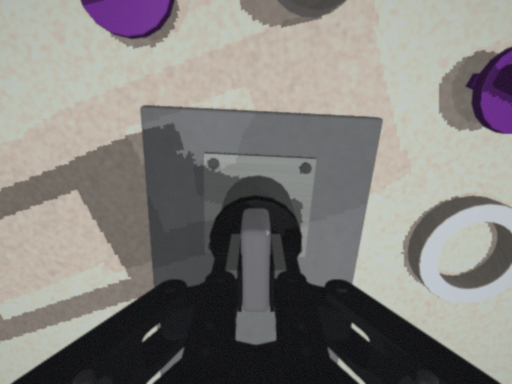

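The bar is gripped (gap about 13 mm, low forces). Now I'll probe clockwise gently and watch the moment about z.

```bash
cat > st.py <<'E'
from h import *
s=telemetry.sense();print(round(s['time'],2),s['tool_pos'].round(1),s['tcp_rot'].round(2),'F',s['ft_force'].round(1),'M',s['wrist_torque'].round(2),'g',round(s['finger_gap'],1))
E
python3 -m inch '[[[0,0,0],[0,0,0.03],0],[[0,0,0],[0,0,0.06],0],[[0,0,0],[0,0,0.06],0]]'; python3 st.py
```

```text
time: 4.55
tool_pos: [570.9, 147.1, 85.5]
tcp_rot: [180.0, -0.0, 75.0]
ft_force: [-0.4, 0.1, 3.7]
finger_gap: 12.9
4.55 [570.9 147.1  85.5] [ 1.7999e+02 -1.0000e-02  7.4960e+01] F [-0.4  0.1  3.7] M [ 0.05  0.01 -0.06] g 12.9
```

```bash
python3 -m inch '[[[0,0,0],[0,0,0.03],0],[[0,0,0],[0,0,0.06],0],[[0,0,0],[0,0,0.06],0]]'; python3 st.py
```

```text
time: 4.85
tool_pos: [570.9, 147.0, 85.5]
tcp_rot: [180.0, -0.0, 71.6]
ft_force: [1.0, -0.7, 4.0]
finger_gap: 12.6
4.85 [570.9 147.   85.5] [ 1.7999e+02 -1.0000e-02  7.1570e+01] F [ 1.  -0.7  4. ] M [-0.01 -0.01 -0.08] g 12.6
```

```bash
python3 -m inch '[[[0,0,0],[0,0,0.03],0],[[0,0,0],[0,0,0.06],0],[[0,0,0],[0,0,0.06],0]]'; python3 st.py
```

```text
time: 5.15
tool_pos: [571.1, 146.7, 85.5]
tcp_rot: [180.0, 0.0, 68.1]
ft_force: [0.3, -2.5, 2.1]
finger_gap: 13.4
5.15 [571.1 146.7  85.5] [179.96   0.    68.1 ] F [ 0.3 -2.5  2.1] M [-0.37 -0.24 -0.02] g 13.4
```

```bash
python3 -m inch '[[[0,0,0],[0,0,0.03],0],[[0,0,0],[0,0,0.06],0],[[0,0,0],[0,0,0.06],0]]'; python3 st.py
```

```text
time: 5.45
tool_pos: [571.3, 146.4, 85.5]
tcp_rot: [179.9, 0.0, 64.6]
ft_force: [2.5, -4.3, 2.0]
finger_gap: 13.0
5.45 [571.3 146.4  85.5] [1.7993e+02 1.0000e-02 6.4610e+01] F [ 2.5 -4.3  2. ] M [-0.82 -0.55  0.03] g 13.0
```

```bash
python3 - <<'E'
from h import *
import cv2
a=viewer.snapshot('wrist')[:,:,::-1]
cv2.imwrite("pics/w4.png",cv2.resize(a[100:384,130:390],None,fx=2,fy=2))
E
```

```text
(no output)
```

View pics/w4.png

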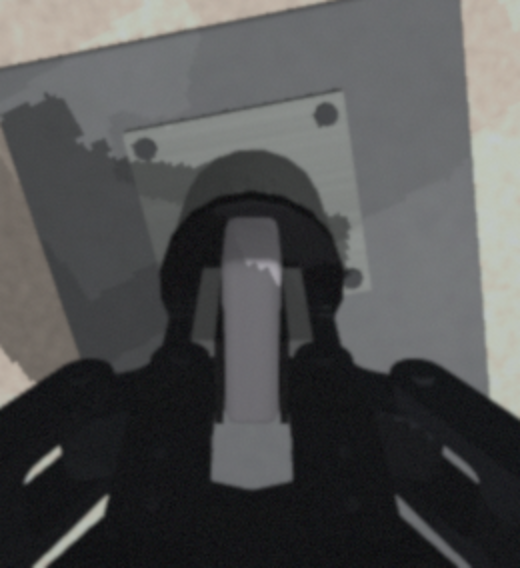

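The bar is still square in the pads after 0.24 rad clockwise, so the cap has turned with the gripper. I'll continue carefully past 0.25.

```bash
python3 -m inch '[[[0,0,0],[0,0,0.03],0],[[0,0,0],[0,0,0.06],0],[[0,0,0],[0,0,0.06],0]]'; python3 st.py
```

```text
time: 5.8
tool_pos: [571.4, 146.3, 85.5]
tcp_rot: [179.9, 0.0, 61.2]
ft_force: [2.5, -5.7, 2.4]
finger_gap: 13.1
5.8 [571.4 146.3  85.5] [1.7992e+02 2.0000e-02 6.1200e+01] F [ 2.5 -5.7  2.4] M [-0.81 -0.56  0.42] g 13.1
```

```bash
python3 -m inch '[[[0,0,0],[0,0,0.03],0],[[0,0,0],[0,0,0.06],0],[[0,0,0],[0,0,0.06],0]]'; python3 st.py
```

```text
time: 6.1
tool_pos: [571.4, 146.4, 85.6]
tcp_rot: [179.9, 0.0, 57.8]
ft_force: [3.6, -4.7, 3.9]
finger_gap: 13.1
6.1 [571.4 146.4  85.6] [1.7991e+02 2.0000e-02 5.7810e+01] F [ 3.6 -4.7  3.9] M [-0.88 -0.59  1.  ] g 13.1
```

```bash
python3 - <<'E'
from h import *
import cv2
a=viewer.snapshot('wrist')[:,:,::-1]
cv2.imwrite("pics/w5.png",cv2.resize(a[100:384,130:390],None,fx=2,fy=2))
E
```

```text
(no output)
```

View pics/w5.png

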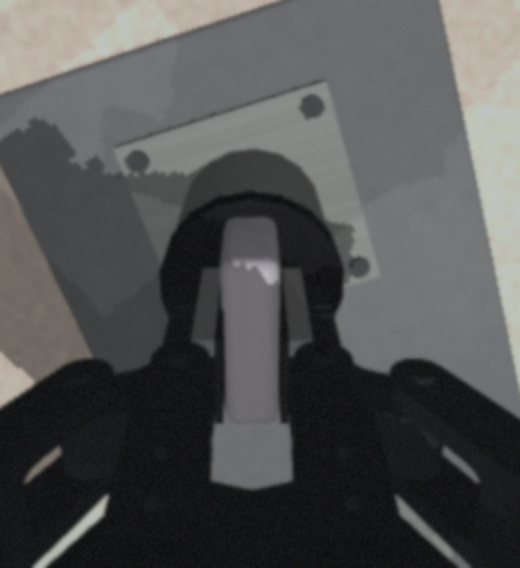

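```bash
python3 -m inch '[[[0,0.05,0],[0,0,0.03],0],[[0,0.05,0],[0,0,0.06],0],[[0,0.05,0],[0,0,0.06],0]]'; python3 st.py
```

```text
time: 6.45
tool_pos: [571.4, 146.4, 85.5]
tcp_rot: [180.0, 0.0, 54.4]
ft_force: [-0.2, -3.8, 5.0]
finger_gap: 12.8
6.45 [571.4 146.4  85.5] [1.7995e+02 4.0000e-02 5.4370e+01] F [-0.2 -3.8  5. ] M [-0.78 -0.12  1.71] g 12.8
```

```bash
python3 - <<'E'
from h import *
import cv2
a=viewer.snapshot('wrist')[:,:,::-1]
cv2.imwrite("pics/w6.png",a)
a0=cv2.imread('pics/w3.png')
c=np.hstack([cv2.resize(x[190:350,190:320],None,fx=3,fy=3) for x in (a0,a)])
cv2.imwrite("pics/w6c.png",c)
E
```

```text
(no output)
```

View pics/w6c.png

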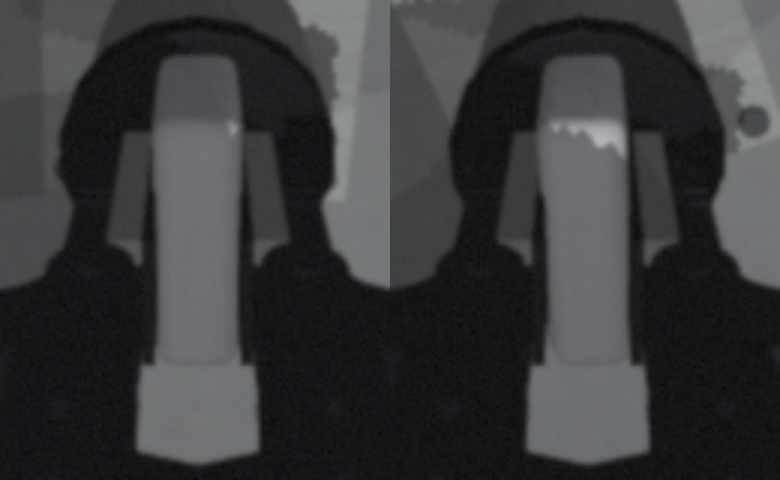

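View pics/w6.png

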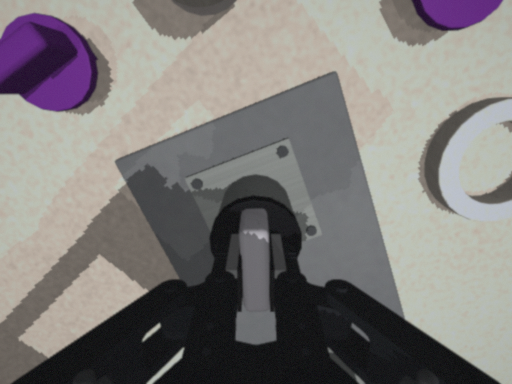

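```bash
python3 - <<'E'
from h import *
import cv2
b=viewer.snapshot('side')[:,:,::-1]; cv2.imwrite("pics/s6.png",b)
a=cv2.imread('pics/side0.png')
c=np.hstack([cv2.resize(x[145:285,180:300],None,fx=3.2,fy=3.2) for x in (a,b)])
cv2.imwrite("pics/s6c.png",c)
E
```

```text
(no output)
```

View pics/s6c.png

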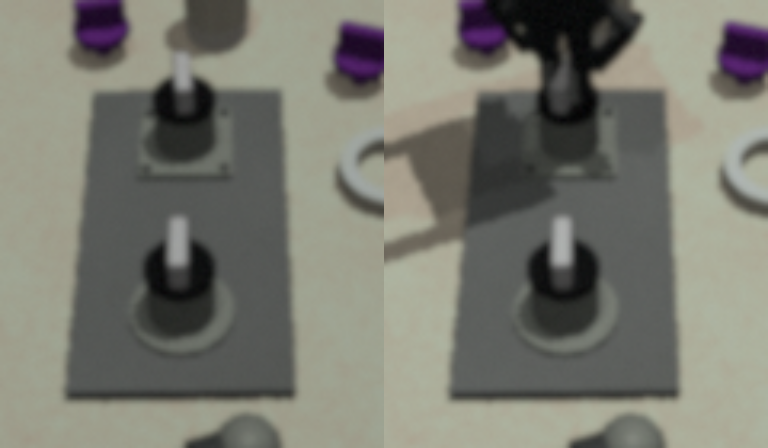

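The torque is rising, although the cap has clearly turned about 0.4 rad. I'll back off a little to tell a spring or stop from binding friction.

```bash
python3 -m inch '[[[0,0,0],[0,0,-0.03],0],[[0,0,0],[0,0,-0.06],0],[[0,0,0],[0,0,-0.06],0]]'; python3 st.py
```

```text
time: 6.85
tool_pos: [571.5, 146.4, 85.5]
tcp_rot: [180.0, 0.0, 57.9]
ft_force: [1.9, -3.7, 4.2]
finger_gap: 13.1
6.85 [571.5 146.4  85.5] [1.7996e+02 1.0000e-02 5.7900e+01] F [ 1.9 -3.7  4.2] M [-0.86 -0.23  0.88] g 13.1
```

```bash
python3 -m inch '[[[0,0,0],[0,0,-0.06],0],[[0,0,0],[0,0,-0.12],0],[[0,0,0],[0,0,-0.12],0]]'; python3 st.py
```

```text
time: 7.15
tool_pos: [571.6, 146.7, 85.5]
tcp_rot: [180.0, -0.0, 64.7]
ft_force: [2.7, -4.0, 4.4]
finger_gap: 13.1
7.15 [571.6 146.7  85.5] [ 1.7997e+02 -3.0000e-02  6.4710e+01] F [ 2.7 -4.   4.4] M [-0.59 -0.47  0.13] g 13.1
```

The torque is elastic and follows the angle, so it looks like a compliant stop near 0.25 rad. Now I'll probe the other way, past the start.

```bash
python3 -m inch '[[[0,0,0],[0,0,-0.06],0],[[0,0,0],[0,0,-0.12],0],[[0,0,0],[0,0,-0.18],0],[[0,0,0],[0,0,-0.24],0],[[0,0,0],[0,0,-0.24],0]]'; python3 st.py
```

```text
time: 7.65
tool_pos: [571.1, 147.3, 85.5]
tcp_rot: [-180.0, -0.1, 78.4]
ft_force: [1.0, 0.1, 5.6]
finger_gap: 12.7
7.65 [571.1 147.3  85.5] [-1.7998e+02 -6.0000e-02  7.8430e+01] F [1.  0.1 5.6] M [-0.17 -0.11  0.09] g 12.7
```

```bash
python3 -m inch '[[[0,0,0],[0,0,-0.04],0],[[0,0,0],[0,0,-0.08],0],[[0,0,0],[0,0,-0.12],0],[[0,0,0],[0,0,-0.12],0]]'; python3 st.py
```

```text
time: 8.05
tool_pos: [571.1, 147.4, 85.5]
tcp_rot: [-180.0, -0.1, 85.3]
ft_force: [0.3, -0.0, 5.6]
finger_gap: 12.8
8.05 [571.1 147.4  85.5] [-1.7998e+02 -6.0000e-02  8.5260e+01] F [ 0.3 -0.   5.6] M [-0.11 -0.06  0.04] g 12.8
```

```bash
python3 -m inch '[[[0,0,0],[0,0,-0.04],0],[[0,0,0],[0,0,-0.08],0],[[0,0,0],[0,0,-0.12],0],[[0,0,0],[0,0,-0.12],0]]'; python3 st.py
```

```text
time: 8.45
tool_pos: [571.1, 147.4, 85.5]
tcp_rot: [-180.0, -0.1, 92.1]
ft_force: [-0.2, 0.3, 5.1]
finger_gap: 13.0
8.45 [571.1 147.4  85.5] [-1.7999e+02 -7.0000e-02  9.2140e+01] F [-0.2  0.3  5.1] M [-0.1  -0.02  0.1 ] g 13.0
```

```bash
python3 -m inch '[[[0,0,0],[0,0,-0.06],0],[[0,0,0],[0,0,-0.12],0],[[0,0,0],[0,0,-0.18],0],[[0,0,0],[0,0,-0.24],0],[[0,0,0],[0,0,-0.24],0]]'; python3 st.py; python3 - <<'E'
from h import *
import cv2
a=viewer.snapshot('wrist')[:,:,::-1]
cv2.imwrite("pics/w7.png",a)
E
```

```text
time: 8.95
tool_pos: [571.1, 147.4, 85.5]
tcp_rot: [180.0, -0.1, 105.9]
ft_force: [0.2, -0.3, 4.9]
finger_gap: 12.9
8.95 [571.1 147.4  85.5] [ 1.7999e+02 -7.0000e-02  1.0593e+02] F [ 0.2 -0.3  4.9] M [-0.03 -0.02  0.1 ] g 12.9
```

View pics/w7.png

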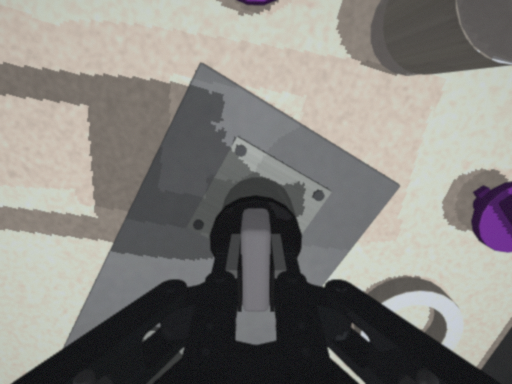

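Counter-clockwise turns freely: 0.48 rad at about 0.1 N m with the bar following. It's the loosening direction. I'll continue to about 1.2 rad from the socket's x axis (yaw about 144°).

```bash
python3 -m inch '[[[0,0,0],[0,0,-0.08],0],[[0,0,0],[0,0,-0.16],0],[[0,0,0],[0,0,-0.24],0],[[0,0,0],[0,0,-0.32],0],[[0,0,0],[0,0,-0.4],0],[[0,0,0],[0,0,-0.48],0],[[0,0,0],[0,0,-0.54],0],[[0,0,0],[0,0,-0.6],0],[[0,0,0],[0,0,-0.665],0],[[0,0,0],[0,0,-0.665],0]]'; python3 st.py
```

```text
time: 10.0
tool_pos: [571.5, 147.7, 85.5]
tcp_rot: [179.9, -0.0, 144.0]
ft_force: [2.8, 2.1, 3.4]
finger_gap: 13.0
10.0 [571.5 147.7  85.5] [ 1.799e+02 -1.000e-02  1.440e+02] F [2.8 2.1 3.4] M [ 0.33 -0.49 -0.01] g 13.0
```

```bash
python3 -m inch '[[[0,0,-0.1],[0,0,0],0],[[0,0,-0.25],[0,0,0],0],[[0,0,-0.4],[0,0,0],0],[[0,0,-0.4],[0,0,0],0]]'; python3 st.py
```

```text
time: 10.4
tool_pos: [570.8, 146.8, 88.4]
tcp_rot: [-180.0, -0.1, 143.9]
ft_force: [4.9, 1.6, -4.8]
finger_gap: 13.1
10.4 [570.8 146.8  88.4] [-1.7997e+02 -5.0000e-02  1.4393e+02] F [ 4.9  1.6 -4.8] M [ 0.26 -0.94 -0.02] g 13.1
```

```bash
python3 -m inch '[[[-0.04,0.05,-0.1],[0,0,0],0],[[-0.04,0.05,-0.25],[0,0,0],0],[[-0.04,0.05,-0.4],[0,0,0],0],[[-0.04,0.05,-0.4],[0,0,0],0]]'; python3 st.py
```

```text
time: 10.8
tool_pos: [571.6, 146.8, 93.6]
tcp_rot: [-180.0, -0.0, 144.0]
ft_force: [-0.1, 0.4, -1.2]
finger_gap: 13.2
10.8 [571.6 146.8  93.6] [-1.7997e+02 -2.0000e-02  1.4402e+02] F [-0.1  0.4 -1.2] M [ 0.02 -0.03 -0.02] g 13.2
```

It's free: 8 mm up with only the weight on the wrist. Lifting the rest.

```bash
python3 -m inch '[[[0,0,-0.4],[0,0,0],0],[[0,0,-0.9],[0,0,0],0],[[0,0,-1.4],[0,0,0],0],[[0,0,-1.9],[0,0,0],0],[[0,0,-2.6],[0,0,0],0],[[0,0,-3.6],[0,0,0],0],[[0,0,-4.8],[0,0,0],0],[[0,0,-6],[0,0,0],0],[[0,0,-7.2],[0,0,0],0],[[0,0,-8.2],[0,0,0],0],[[0,0,-8.9],[0,0,0],0],[[0,0,-9.2],[0,0,0],0],[[0,0,-9.2],[0,0,0],0],[[0,0,-9.2],[0,0,0],0],[[0,0,-9.2],[0,0,0],0]]'; python3 st.py;  python3 - <<'E'
from h import *
import cv2
a=viewer.snapshot('wrist')[:,:,::-1];b=viewer.snapshot('side')[:,:,::-1]
b=cv2.resize(b[60:300,150:350],None,fx=2.4,fy=2.4);cv2.imwrite("pics/w8.png",a);cv2.imwrite("pics/s8.png",b)
E
```

```text
time: 12.3
tool_pos: [571.4, 146.8, 184.5]
tcp_rot: [-179.9, -0.1, 144.0]
ft_force: [0.0, -0.1, -0.7]
finger_gap: 13.4
12.3 [571.4 146.8 184.5] [-1.7994e+02 -5.0000e-02  1.4403e+02] F [ 0.  -0.1 -0.7] M [0.   0.02 0.04] g 13.4
```

View pics/w8.png

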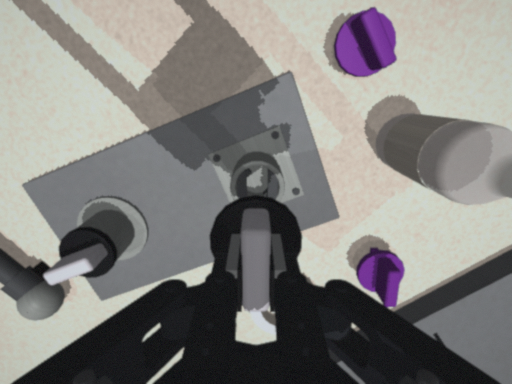

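View pics/s8.png

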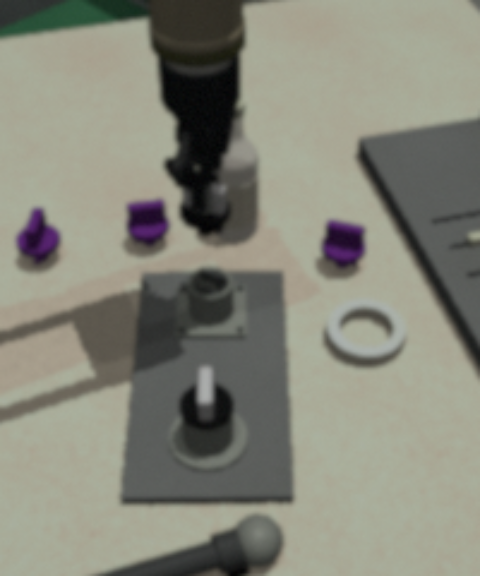

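The cap is in the jaws about 99 mm up, level, and the socket below is open. The bystanders and the other cap look unmoved. Handing in.

```bash
python3 -c "
from h import *
print(telemetry.sense()['qd'].round(2)); print(r.hand_in())"
```

```text
[-0.   -0.08 -0.28  0.1   0.09 -0.12]
the job is handed in; nothing more can be done
None
```

The dust cap of the square-foot socket is off. I handed in at about 12.4 s with the gripper still holding it, about 99 mm above where it sat.

- **Finding the direction:** I gripped the cap's bar across its thickness with 60 N and tried clockwise first. Resistance appeared at about 0.25 rad and grew to 1.7 N m at 0.42 rad, springing back when I eased off, so I took that as the stop. Counter-clockwise turned freely, so that is the way it loosens.
- **Taking it off:** I turned it to an estimated 1.2 rad from the socket's axis and lifted. It dragged slightly, about 5 N, for the first few millimetres, then came free with only its weight on the wrist.
- **Last checks:** The tool was within 0.1° of vertical, the gap was 13.4 mm, and there was almost no outside force on the wrist. The pictures show the cap between the pads and the socket open below. The other cap, bottle, tape and microphone look unmoved in the pictures; I did not measure their positions again.
- **What disagreed:**
  - During the clockwise test the bar seemed to keep turning with the gripper past 0.25 rad, with only about 1.5° of twist visible against the pads. That does not fit a hard stop, so I decided the direction on torque alone, and the cap lifting out confirmed it.
  - The gap reads 13 to 13.4 mm on a 14 mm bar.
  - The final wrist force read 0.7 N where the cap weighs about 1.8 N. I put that down to sensor offset.

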